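Make up a spacer kit and a marking-out kit

ROBOT

A 7-joint arm with a two-finger parallel gripper is mounted at the origin on a cart in front of the work surface, level with it; the furniture and walls round the work are solid. World frame = base frame: x ahead of the robot, y to its left, z up, the work surface at z = 0. Lengths are in m, angles in rad, forces in N, time in s.
With the tool pointing down it reaches from about 0.35 to 0.9 m from the base axis. Payload 8.1 kg.
Tool frame: the origin (TCP) lies on the centre line of the jaws, within the pads' length; the fingertips stand 19 mm ahead of it and the grasp point (between the pads) is the TCP (arm.tip_reach is the distance from the TCP to the fingertips, in m); z points along the fingers, y is the line along which they close (so a half turn about z gives the same grasp; the last joint's range is limited). The gripper opens to 92 mm and grips with 3 to 60 N. Pads are 19 mm wide; open, the fingers measure 130 mm over their backs; the gripper's body (75 mm by 190 mm) begins 47 mm behind the grasp point.
Start: joints at [-1.431, 0.434, 0.025, 1.573, -0.012, 1.134, -0.075], TCP at [0.15, 0.607, 0.246] pointing down, gripper open.
Joint ranges: [-2.62, 2.62], [-0.44, 2.09], [-1.27, 1.32], [0.08, 2.57], [-1.32, 4.46], [0.12, 2], [-2.74, 2.74]. Speed limits (rad/s): [2.22, 2.22, 3.01, 3.01, 3.14, 3.14, 3.14].

INTERFACE

Orientations are given as a rotation vector (axis times angle).
In Python, from cell import arm gives the robot as it stands.
- The arm moves only by the tool arm_command, never from a script. Its argument "targets" is a list that holds one entry, the list of rows, each a list of 6 numbers: the shift along the tool's x, y, z in m, then the turn, a rotation vector about the tool's x, y, z in rad. A call has 1 to 10 rows; each row shifts and turns the commanded pose from where the row before left it, along the tool's axes as they then stand; what a row does not reach is not made up. A row lasts 1/8 s, in which the tool goes at most 62.5 mm and 10.7 degrees, less where a joint would pass 70% of its speed; a pose out of reach is approached as far as the arm can. A call with a gripper value outside its range is refused whole. "jaw" is the finger opening in m, from 0 to 0.0918, set as the call begins (left out, the last holds). The fingers move at their own pace and stop on an object; "newtons" is the grip in N (left out, the last holds). Time passes only in rows, so rows that do not move let the fingers close. It gives the time, the measured TCP pose, the force, the opening and the grip force at its end, in the units of the state.
- arm.observe(): the state, without advancing time (a new reading comes with each control period).
- arm.get_image(name): name is "scene" or "side" or "wrist"; returns a dict with "pixels" (420x560x3 uint8, red, green, blue), "z_map" (420x560 float32, m along the optical axis (not along the pixel's ray), 0 where there is no reading), "fx", "fy", "cx", "cy" (pixels), "dist" ([k1, k2, p1, p2, k3] as OpenCV has them; the pictures are not rectified), "xyz" and "rotation" of the camera in the world; the wrist camera has in their place "T_tool_cam" (4x4, takes a point from camera to tool coordinates, whose origin is the TCP and whose axes are the flange's). Camera axes: x right, y down, z forward; pixel columns grow to the right and rows downward; lengths in m; the calibration is good to about 2 mm. A picture is of the moment at which its call begins: read the wrist's pose just before it.
- arm.sign_off(): hands the job in; it is judged then, once.
The state is a dict: "clock": time; "joints": joint angles; "dq": joint speeds; "joint_efforts": joint torques, N m; "position": TCP position; "ee_rot": TCP orientation; "force": force on the tool from outside, world axes, zero at the start; "ft_torque": the same for the moment, N m; "width": opening from 0.0 (shut) to 1.0 (fully open); "gripper_force": force on a finger pad.
Only numpy, scipy, OpenCV 4.12 (cv2) and the standard library are available. Lean on these libraries where they do the work, as an engineer would, in place of code of your own. Each camera call takes 0.05 s, during which the arm holds its last target. There are 200 camera calls.

TASK

Make up two kits for the next job. Spacer kit: lay the two smallest sawn offcuts side by side on the floor of the small deep plywood box, not one on the other, and put the lid on the box so that it sits fully home. Marking-out kit: lay the marker flat and stand the tape measure upright on its base, both on the floor of the wide open tray; leave the larger offcut, the sanding block and the roll of tape where they are.

Things in the scene. Friction and masses are not known exactly. Their poses are not given: they have to be found in the camera images.
- parts_box: Small deep plywood box, no top, fixed; outside 102 (x) x 142 (y) x 43 high, walls and floor 6 thick, inside 90 x 130, 37 deep. Origin: centre of underside, z up. With the lid home 27 mm of free height is left inside. Offcuts with their lengths along the box's x, one at y = -33, one at y = +27 mm, leave finger room.
- tool_tray: Wide shallow open wooden tray, fixed; outside 135 (x) x 165 (y) x 32 high, walls 5, floor 6 thick, inside 125 x 155, 26 deep, no dividers. Origin: centre of its underside, z up. Marker at x = -28 and tape measure at x = +28 mm, lengths along y, leave finger room.
- box_lid: Loose box lid, right way up. Cover board 106 (x) x 146 (y), z 10 to 18; under it a round-edged locating board 82 x 122, z 0 to 10, that enters the box with 4 mm play all round; on top a dark bar to hold, centred, 16 wide (x), 80 long (y), z 18 to 46. Origin: centre of the locating board's underside. Home (either way round), the cover rests on the rim, origin 33 mm above the box's origin.
- small_offcut_a: Smallest-section sawn offcut, a dark brown wooden stick 20 x 60 x 20 high. Origin: centre of its underside; x across the narrow width, y along its length, z up.
- small_offcut_b: Small thin sawn offcut, a pale wooden block 30 x 45 x 12 high. Origin: centre of its underside; x across the narrow width, y along its length, z up.
- large_offcut: The larger sawn offcut, brown wood, 42 x 100 x 22 high; not part of a kit, loose, to be left alone. Origin: centre of its underside; x across the narrow width, y along its length, z up.
- tape_measure: Yellow tape measure standing upright on its base, 35 x 107 x 64 high with its pulled-out tongue, about 0.25 kg. Origin: under the middle of its whole length; x across the case, z up. The case is 32 wide (x), 63 high, from y = -18 to +53 mm; the thin tongue lies low from y = -54 to -18. Take it across the case at about y = +17.
- marker: Thick white marker with a black cap, lying flat, 18 x 136 x 18, does not roll. Origin: centre of its underside; x across the narrow width, y along its length, z up.
- sanding_block: Brown cork sanding block 60 x 100 x 34 high, loose bystander near the front edge, to be left alone. Origin: centre of its underside; x across the narrow width, y along its length, z up.
- masking_tape: Cream roll of masking tape lying flat, 96 across, 25 high, loose bystander at the left, to be left alone. Origin: centre of its underside.
Things that resemble listed ones, but are neither listed nor needed, are in the scene too. Of the things shaped like the small_offcut_b, the wooden one is meant.

How it is judged:
By the outcome, as a careful person would: the job done as asked, in the order asked, and still so for the second after the job is handed in, with the robot touching nothing.
It also fails if it takes over 138 s, if anything falls off the work surface, if the arm or the gripper's body presses on something with over 40 N, if the wrist force passes 120 N, or if a joint passes its speed limit or range.

## Working session

There is one attempt and no reset: what is moved stays moved. The work goes in short steps, Python scripts to look and compute and a tool call to move; the robot and the scene stay as the last step left them, time stands still between calls to the robot, and variables do not carry over. Pictures are saved under pics/ and viewed, at most 14 in all, crops included, and the job is handed in when it is done.

Besides the shell and the picture viewer there is one more tool, called after "Call:" as a command line: name --argument value ..., lists and objects as JSON in quotes. arm_command: Moves the arm, as the interface text tells. Its arguments: {"type":"object","properties":{"targets":{"type":"array","items":{"type":"array","items":{"type":"array","items":{"type":"number"}}}},"jaw":{"type":"number"},"newtons":{"type":"number"}},"required":["targets"]}

```bash
ls; mkdir -p pics; cat > h.py <<'E'
import numpy as np, cv2
from cell import arm
from scipy.spatial.transform import Rotation as R
def grab(n):
    s=arm.observe(); im=arm.get_image(n)
    if n=="wrist":
        T=np.eye(4);T[:3,:3]=R.from_rotvec(s["ee_rot"]).as_matrix();T[:3,3]=s["position"]
        T=T@np.array(im["T_tool_cam"]); im["xyz"]=T[:3,3]; im["rotation"]=T[:3,:3]
    im["rotation"]=np.array(im["rotation"]); 
    if im["rotation"].shape!=(3,3): im["rotation"]=R.from_rotvec(im["rotation"]).as_matrix()
    return im
def save(im,name): cv2.imwrite(name,im["pixels"][:,:,::-1])
def rays(im,uv):
    K=np.array([[im["fx"],0,im["cx"]],[0,im["fy"],im["cy"]],[0,0,1.]])
    p=cv2.undistortPoints(np.array(uv,float).reshape(-1,1,2),K,np.array(im["dist"],float)).reshape(-1,2)
    return np.c_[p,np.ones(len(p))]
def plane(im,uv,z):
    d=rays(im,uv)@im["rotation"].T; o=np.array(im["xyz"]); return o+d*((z-o[2])/d[:,2])[:,None]
def cloud(im):
    h,w=im["z_map"].shape; u,v=np.meshgrid(np.arange(w),np.arange(h))
    d=rays(im,np.c_[u.ravel(),v.ravel()])*im["z_map"].reshape(-1,1)
    return (d@im["rotation"].T+np.array(im["xyz"])).reshape(h,w,3)
E
python3 - <<'E'
from h import *
s=arm.observe();print({k:np.round(v,3) for k,v in s.items()})
for n in("scene","side"):
    im=grab(n);save(im,f"pics/{n}0.png");print(n,im["xyz"],im["rotation"].round(2).tolist(),im["fx"])
    np.save(f"{n}0.npy",im,allow_pickle=True)
E
```

```text
pics
{'clock': np.float64(0.0), 'joints': array([-1.431,  0.435,  0.025,  1.574, -0.012,  1.134, -0.075]), 'dq': array([ 0.   ,  0.   ,  0.001, -0.001, -0.   ,  0.001, -0.001]), 'joint_efforts': array([-0.0000e+00, -6.6786e+01,  9.8500e-01, -3.1445e+01, -6.1000e-02,
        4.3000e-02,  0.0000e+00]), 'position': array([0.15 , 0.606, 0.245]), 'ee_rot': array([-3.810e-01, -3.118e+00,  3.000e-03]), 'force': array([-0.676, -0.141, -0.028]), 'ft_torque': array([-0.041, -0.014,  0.043]), 'gripper_force': np.float64(0.0), 'width': np.float64(0.998)}
scene [0.09967263 0.93984383 1.00207869] [[-0.89, -0.31, 0.32], [-0.45, 0.64, -0.63], [-0.01, -0.7, -0.71]] 449.7613280500489
side [ 0.05552483 -0.90087786  1.06265341] [[0.9, -0.31, 0.32], [-0.44, -0.61, 0.66], [-0.01, -0.73, -0.68]] 463.9946873512492
```

View pics/scene0.png

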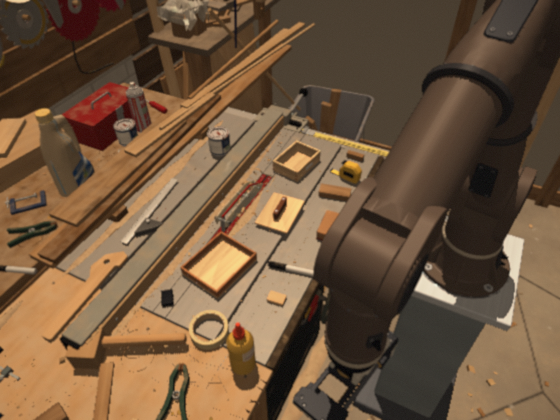

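View pics/side0.png

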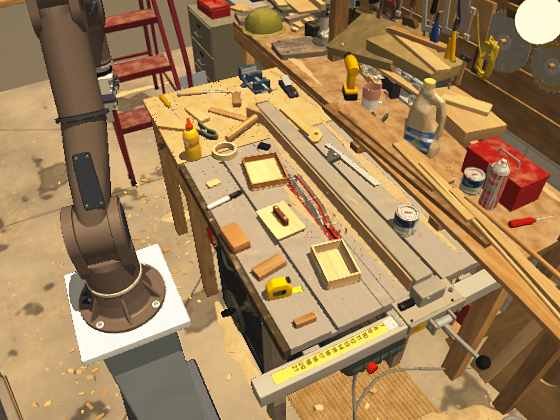

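Side view: box (335,263), tray (265,170), lid (280,218), tape measure (278,288), brown stick (304,320), larger offcut (268,266), cork block (235,237), marker (225,198), pale block (213,183), dark block (264,146), roll (225,151).

```bash
cat > m.py <<'E'
from h import *
im=grab("side")
c=cloud(im); px=im["pixels"]
reg=(c[...,0]>.2)&(c[...,0]<1.0)&(abs(c[...,1])<.75)&(im["z_map"]>0)
m=(reg&(c[...,2]>.007)&(c[...,2]<.12)).astype(np.uint8)
n,l,st,ce=cv2.connectedComponentsWithStats(m,connectivity=4)
for i in range(1,n):
    if st[i,4]<40: continue
    p=c[l==i]; zt=np.percentile(p[:,2],90)
    t=p[p[:,2]>zt-.008]
    r=cv2.minAreaRect((t[:,:2]*1000).astype(np.float32))
    print(ce[i].round(),st[i,4],"ztop %.3f"%zt,"ctr",np.round(r[0],1),"size",np.round(r[1],1),"ang %.1f"%r[2],"rgb",px[l==i].mean(0).round())
cr=px[110:345,170:420]; cv2.imwrite("pics/sidecrop.png",cv2.resize(cr[:,:,::-1],None,fx=2.5,fy=2.5,interpolation=cv2.INTER_CUBIC)[:,:625])
E
python3 m.py
```

```text
[349. 204.] 7969 ztop 0.069 ctr [759.  165.8] size [  97.6 1068.2] ang 1.7 rgb [172. 143. 102.]
[454. 224.] 6731 ztop 0.111 ctr [ 985.4 -103.7] size [1075.7   29.3] ang 90.0 rgb [162. 116.  63.]
[303. 125.] 432 ztop 0.016 ctr [880.5 550.5] size [309.6  71. ] ang 89.9 rgb [236. 191. 105.]
[196. 141.] 603 ztop 0.108 ctr [395.2 524.8] size [39.8 60.3] ang 71.8 rgb [154. 118.  43.]
[224. 150.] 253 ztop 0.026 ctr [516.1 503. ] size [96.5 89.2] ang 41.7 rgb [190. 163. 103.]
[263. 145.] 63 ztop 0.015 ctr [662.8 468.1] size [40.9 47.4] ang 38.9 rgb [43. 39. 37.]
[290. 187.] 1392 ztop 0.054 ctr [654.3 115.2] size [195.7  49.5] ang 88.2 rgb [159. 111.  72.]
[381. 176.] 87 ztop 0.013 ctr [964.9  98.4] size [100.4  30.1] ang 88.8 rgb [245. 203. 125.]
[212. 183.] 73 ztop 0.015 ctr [406.9 344.9] size [43.8 33.2] ang 5.1 rgb [247. 220. 130.]
[224. 199.] 172 ztop 0.019 ctr [412.1 241.7] size [136.1  19. ] ang 9.6 rgb [173. 164. 142.]
[406. 218.] 757 ztop 0.075 ctr [ 878.9 -141.8] size [80.5 75.8] ang 34.8 rgb [160. 143. 117.]
[280. 220.] 1075 ztop 0.038 ctr [534.4  66.3] size [18.9 86.1] ang 2.1 rgb [226. 204. 127.]
[234. 237.] 566 ztop 0.035 ctr [370.5  55. ] size [ 60.7 104.2] ang 3.7 rgb [205. 139.  70.]
[335. 264.] 1062 ztop 0.043 ctr [ 591.2 -179.7] size [145.7 104.9] ang 80.0 rgb [180. 147.  90.]
[268. 266.] 483 ztop 0.024 ctr [416.2 -96.1] size [103.2  46.4] ang 11.3 rgb [205. 144.  77.]
[278. 288.] 480 ztop 0.062 ctr [ 403.4 -191.9] size [35.4 58.6] ang 76.7 rgb [186. 147.  10.]
[304. 319.] 204 ztop 0.022 ctr [ 422.1 -304.8] size [23.5 61.3] ang 88.8 rgb [191. 130.  66.]
[483. 361.] 151 ztop 0.023 ctr [ 761.8 -625.7] size [29.5 32.1] ang 86.7 rgb [30. 27. 24.]
```

View pics/sidecrop.png

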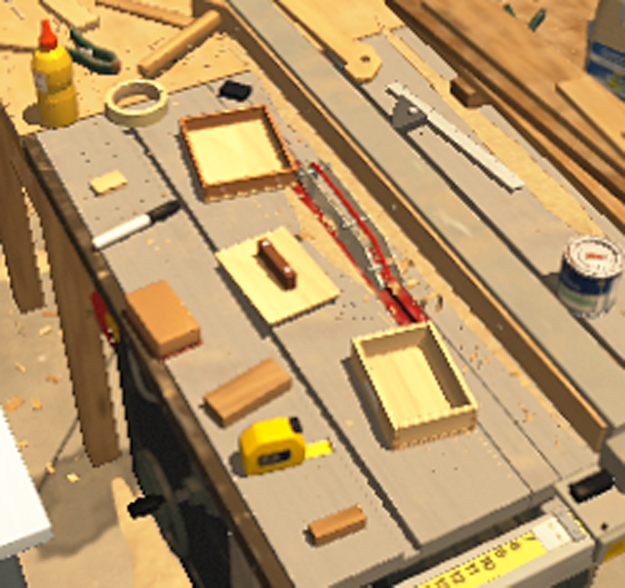

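Candidates (side picture px): offcut b is the pale block (213,183); the dark block at (264,146) is not wood, so it is a decoy. Offcut a is the small brown stick (304,320), against the larger offcut (268,266) and the cork block (235,237). Marker is (225,198). A similar white pen lies at scene (15,268), off the work area. The crop confirms each choice.

Call:
arm_command --targets '[[[-0.0425,-0.026,-0.0115,0,0,0],[-0.0425,-0.026,-0.0115,0,0,0],[-0.0425,-0.026,-0.0115,0,0,0],[-0.0425,-0.026,-0.0115,0,0,0],[-0.0425,-0.026,-0.0115,0,0,0],[-0.0425,-0.026,-0.0115,0,0,0],[-0.0425,-0.026,-0.0115,0,0,0],[-0.0425,-0.026,-0.0115,0,0,0],[-0.0425,-0.026,-0.0115,0,0,0],[-0.0425,-0.026,-0.0115,0,0,0]]]'

```text
clock: 1.4
position: [0.5011, 0.2508, 0.361]
ee_rot: [-0.38, -3.118, -0.0]
force: [0.3, 0.6, 0.4]
width: 1.002
gripper_force: 0.0
```

```bash
cat >> h.py <<'E'
def go(x,y,z,yaw):
    "print shift in tool axes, then turn about tool z (deg), to a pointing-down pose; yaw=dir of tool y mod 180"
    s=arm.observe(); M=R.from_rotvec(s["ee_rot"]).as_matrix(); p=np.array(s["position"])
    d=M.T@(np.array([x,y,z])-p); cur=np.degrees(np.arctan2(M[1,1],M[0,1]))
    t=-(yaw-cur); t2=(t+90)%180-90
    print("shift mm",(d*1000).round(1),"turn",round(t2,1),"(or",round(t2-180*np.sign(t2),1),") rad",round(np.radians(t2),4),"| yaw now",round(cur,1),"tilt",M[:,2].round(3),"pos",p.round(4),"t",round(float(s["clock"]),1),"F",np.round(s["force"],1),"w",round(float(s["width"])*91.8,1),"gf",round(float(s["gripper_force"]),1))
E
python3 - <<'E'
from h import *
im=grab("wrist");save(im,"pics/w1.png")
print(arm.observe()["position"],im["xyz"],im["rotation"].round(2))
E
```

```text
[0.50629641 0.24416863 0.36259097] [0.43239144 0.268037   0.49915029] [[ 0.24  0.94  0.25]
 [ 0.97 -0.23 -0.06]
 [-0.    0.26 -0.96]]
```

View pics/w1.png

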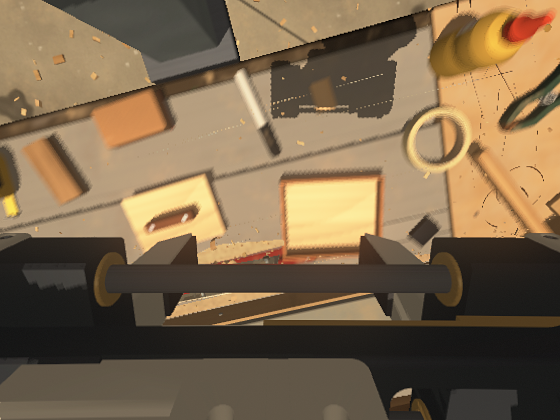

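Wrist view: tray (332,215), lid (175,210), marker (258,110), pale block in the gripper's shadow (322,92), roll (438,140), dark decoy (423,230). The arm was still settling, so I'll measure again.

```bash
cat > m2.py <<'E'
from h import *
def comps(im,lo=.007,hi=.12,xr=(.2,.72),yr=(-.5,.6),minpx=60,top=.008):
    c=cloud(im); px=im["pixels"]
    reg=(c[...,0]>xr[0])&(c[...,0]<xr[1])&(c[...,1]>yr[0])&(c[...,1]<yr[1])&(im["z_map"]>0)
    g=reg&(abs(c[...,2])<.006); print("table z",np.median(c[g][:,2]).round(4))
    m=(reg&(c[...,2]>lo)&(c[...,2]<hi)).astype(np.uint8)
    n,l,st,ce=cv2.connectedComponentsWithStats(m,connectivity=4)
    for i in range(1,n):
        if st[i,4]<minpx: continue
        p=c[l==i]; zt=np.percentile(p[:,2],92); t=p[p[:,2]>zt-top]
        r=cv2.minAreaRect((t[:,:2]*1000).astype(np.float32))
        print(ce[i].round(),st[i,4],"ztop %.3f"%zt,"ctr",np.round(r[0],1),"size",np.round(r[1],1),"ang %.1f"%r[2],"rgb",px[l==i].mean(0).round())
E
python3 - <<'E'
from m2 import *
arm.get_image("wrist")
im=grab("wrist");print(arm.observe()["position"],arm.observe()["dq"].round(3));comps(im)
print("tray rim"); comps(im,lo=.022,yr=(.15,.4),xr=(.45,.68))
im=np.load("side0.npy",allow_pickle=True).item();im=im;comps(im,lo=.022,yr=(.15,.4),xr=(.45,.68))
print("bar");comps(im,lo=.03,yr=(0,.13),xr=(.48,.6))
im=np.load("scene0.npy",allow_pickle=True).item();print("scene");comps(im)
E
```

```text
[0.50225482 0.24928335 0.36107187] [-0.042 -0.    -0.061  0.025 -0.018 -0.006 -0.026]
table z -0.001
[470.  40.] 3048 ztop 0.116 ctr [402.3 529.2] size [56.1 35.4] ang 11.4 rgb [148. 107.  43.]
[261. 108.] 1041 ztop 0.018 ctr [412.5 243.5] size [136.3  18. ] ang 10.8 rgb [171. 155. 129.]
[326.  88.] 622 ztop 0.012 ctr [407.9 346.8] size [44.5 30.3] ang 5.8 rgb [116.  89.  59.]
[135. 114.] 3008 ztop 0.034 ctr [372.7  57.3] size [ 59.7 100.1] ang 4.3 rgb [196. 132.  79.]
[442. 131.] 1701 ztop 0.024 ctr [515.7 503.9] size [94.3 93.5] ang 79.6 rgb [197. 168. 111.]
[ 58. 166.] 2096 ztop 0.022 ctr [418.2 -93.9] size [101.3  45.5] ang 10.3 rgb [173. 123.  76.]
[500. 167.] 1221 ztop 0.042 ctr [592.7 582.2] size [110.4  21.4] ang 28.1 rgb [189. 137.  82.]
[  6. 176.] 573 ztop 0.033 ctr [ 416.8 -176.6] size [ 6.3 50.8] ang 71.8 rgb [87. 65. 29.]
[340. 209.] 1961 ztop 0.032 ctr [599.6 319.5] size [166.2 135.6] ang 79.0 rgb [173. 116.  72.]
[179. 209.] 4948 ztop 0.044 ctr [536.7  66. ] size [16.4 78.8] ang 2.9 rgb [233. 201. 132.]
[429. 226.] 466 ztop 0.012 ctr [668.  471.1] size [30.6 44.4] ang
[... 1435 characters left out ...]
.8  65.6] size [17.8 83.3] ang 3.1 rgb [211. 165. 106.]
[326. 223.] 310 ztop 0.036 ctr [384.7  61.1] size [ 38.7 101. ] ang 1.9 rgb [171. 113.  68.]
[290. 268.] 279 ztop 0.020 ctr [417.  247.4] size [127.9  19.4] ang 12.0 rgb [130. 113.  92.]
[166. 296.] 176 ztop 0.015 ctr [667.9 471.9] size [29.2 46.1] ang 36.9 rgb [47. 40. 36.]
[276. 297.] 184 ztop 0.014 ctr [409.7 349. ] size [45.  33.6] ang 4.0 rgb [220. 166. 106.]
[208. 328.] 639 ztop 0.027 ctr [517.1 504.8] size [93.8 95.4] ang 53.9 rgb [176. 142.  93.]
[242. 356.] 755 ztop 0.116 ctr [396.8 547.2] size [58.7 42.8] ang 34.7 rgb [104.  74.  34.]
[167. 338.] 396 ztop 0.044 ctr [591.1 582.6] size [105.4  22. ] ang 27.8 rgb [165. 113.  67.]
```

```bash
python3 -c "
from h import *
go(.408,.347,.10,95.8)"
```

```text
shift mm [115.8  71.6 260.9] turn -20.0 (or 160.0 ) rad -0.3498 | yaw now 75.8 tilt [ 0.001 -0.001 -1.   ] pos [0.5023 0.2493 0.3611] t 1.6 F [-0.4  0.8 -0.6] w 91.6 gf 0.0
```

Call:
arm_command --targets '[[[0.0195,0.012,0.0435,0,0,0],[0.0195,0.012,0.0435,0,0,0],[0.0195,0.012,0.0435,0,0,0],[0.0195,0.012,0.0435,0,0,0],[0.0195,0.012,0.0435,0,0,0],[0.0195,0.012,0.0435,0,0,0],[0,0,0,0,0,-0.175],[0,0,0,0,0,-0.175],[0,0,0,0,0,0],[0,0,0,0,0,0]]]' --jaw 0.06

```text
clock: 2.8
position: [0.4035, 0.3504, 0.0997]
ee_rot: [0.163, -3.137, -0.0]
force: [-0.4, 0.2, -0.3]
width: 0.652
gripper_force: 0.0
```

```bash
python3 - <<'E'
from m2 import *
go(.408,.347,.022,95.8)
comps(grab("wrist"),xr=(.35,.47),yr=(.28,.42))
E
```

```text
shift mm [-4.1 -3.9 77.7] turn 0.1 (or -179.9 ) rad 0.0026 | yaw now 95.9 tilt [-0.  0. -1.] pos [0.4035 0.3504 0.0997] t 2.8 F [-0.4  0.2 -0.3] w 59.9 gf 0.0
table z -0.001
[273. 219.] 2054 ztop 0.012 ctr [408.  347.2] size [44.9 29.9] ang 5.3 rgb [197. 170. 117.]
[204. 251.] 1145 ztop 0.115 ctr [396.7 311.8] size [18.2  5.1] ang 80.6 rgb [115. 101.  83.]
[352. 251.] 1156 ztop 0.115 ctr [388.7 387.4] size [ 4.8 17.9] ang 21.8 rgb [114. 100.  83.]
```

Call:
arm_command --targets '[[[-0.004,-0.0035,0.02,0,0,0],[0,0,0.03,0,0,0],[0,0,0.02,0,0,0],[0,0,0.0075,0,0,0],[0,0,0,0,0,0]]]'

```text
clock: 3.48
position: [0.4083, 0.3471, 0.0222]
ee_rot: [0.167, -3.137, 0.001]
force: [0.4, -1.0, -0.3]
width: 0.653
gripper_force: 0.0
```

Call:
arm_command --targets '[[[0,0,0,0,0,0],[0,0,0,0,0,0],[0,0,0,0,0,0],[0,0,0,0,0,0],[0,0,0,0,0,0],[0,0,0,0,0,0]]]' --jaw 0.01 --newtons 25

```text
clock: 4.22
position: [0.4086, 0.3472, 0.0226]
ee_rot: [-0.168, 3.137, 0.001]
force: [-1.3, -0.9, 6.6]
width: 0.322
gripper_force: 25.0
```

Call:
arm_command --targets '[[[0,0,-0.04,0,0,0],[0,0,-0.05,0,0,0],[0,0,-0.05,0,0,0],[0,0,-0.04,0,0,0],[0,0,0,0,0,0]]]'

```text
clock: 4.85
position: [0.4097, 0.3483, 0.2053]
ee_rot: [-0.168, 3.133, 0.006]
force: [-0.8, 0.4, -0.7]
width: 0.326
gripper_force: 25.0
```

```bash
cat > box.py <<'E'
import numpy as np
def fr(c,yaw,x,y):
    a=np.radians(yaw); return c[0]+x*np.cos(a)-y*np.sin(a), c[1]+x*np.sin(a)+y*np.cos(a)
BOX=((.5925,-.1785),-10.0); TRAY=((.5996,.3195),-11.0)
E
python3 - <<'E'
from h import *; from box import *
x,y=fr(*BOX,0,.025);print(x,y);go(x,y,.2,80)
E
```

```text
0.5968412044416733 -0.1538798061746948
shift mm [-132.4 -519.3    3.9] turn 16.1 (or -163.9 ) rad 0.2815 | yaw now 96.1 tilt [ 0.004  0.004 -1.   ] pos [0.4097 0.3483 0.2053] t 4.8 F [-0.8  0.4 -0.7] w 30.0 gf 25.0
```

Call:
arm_command --targets '[[[-0.011,-0.044,-0.005,0,0,0],[-0.011,-0.044,-0.005,0,0,0],[-0.011,-0.044,-0.005,0,0,0],[-0.011,-0.044,-0.005,0,0,0],[-0.011,-0.044,-0.005,0,0,0],[-0.011,-0.044,-0.005,0,0,0],[-0.011,-0.044,-0.005,0,0,0],[-0.011,-0.044,-0.005,0,0,0],[-0.011,-0.044,-0.005,0,0,0],[-0.011,-0.044,-0.005,0,0,0]]]'

```text
clock: 6.1
position: [0.5646, -0.08, 0.251]
ee_rot: [0.168, -3.135, -0.0]
force: [0.7, -0.1, -0.1]
width: 0.318
gripper_force: 25.0
```

Call:
arm_command --targets '[[[0,0,0,0,0,0.14],[0,0,0,0,0,0.14],[0,0,0,0,0,0],[0,0,0,0,0,0],[0,0,0,0,0,0]]]'

```text
clock: 6.72
position: [0.5647, -0.0785, 0.252]
ee_rot: [-0.268, -3.13, -0.0]
force: [-0.1, 0.4, 0.2]
width: 0.322
gripper_force: 25.0
```

```bash
python3 - <<'E'
from m2 import *; from box import *
im=grab("wrist");save(im,"pics/w2.png")
comps(im,lo=.007,yr=(-.4,.1)); print("rim"); comps(im,lo=.035,xr=(.5,.7),yr=(-.3,-.05),hi=.06)
x,y=fr(*BOX,0,.025);go(x,y,.2,80)
E
```

```text
table z -0.001
[362.  10.] 1605 ztop 0.033 ctr [401.7  51.7] size [93.6 21.1] ang 79.5 rgb [109.  74.  45.]
[240.  54.] 3693 ztop 0.022 ctr [417.7 -94.8] size [99.6 42. ] ang 11.1 rgb [200. 141.  85.]
[148.  52.] 3475 ztop 0.062 ctr [ 405.  -191.2] size [31.9 59. ] ang 79.0 rgb [177. 143.  52.]
[66. 93.] 1323 ztop 0.020 ctr [ 422.9 -303.9] size [22.2 60. ] ang 87.9 rgb [168. 117.  72.]
[376. 139.] 8245 ztop 0.044 ctr [536.6  62.3] size [17.1 76.1] ang 2.9 rgb [189. 156. 104.]
[184. 193.] 2263 ztop 0.043 ctr [ 578.8 -176.2] size [141.4  75. ] ang 80.2 rgb [181. 151. 102.]
[389. 228.] 1547 ztop 0.052 ctr [649.   57.5] size [17.5 85.2] ang 3.4 rgb [139. 120.  95.]
[435. 240.] 69 ztop 0.059 ctr [659.4  92.5] size [ 5.9 14.5] ang 0.5 rgb [168.  55.  42.]
[ 76. 309.] 660 ztop 0.023 ctr [ 695.2 -388.6] size [50.2 22.2] ang 2.4 rgb [44. 39. 32.]
rim
table z -0.0005
[188. 192.] 1261 ztop 0.043 ctr [ 578.8 -176.2] size [141.4  75. ] ang 80.2 rgb [226. 198. 132.]
shift mm [-44.5 -68.7  52.1] turn 0.2 (or -179.8 ) rad 0.0032 | yaw now 80.2 tilt [-0.  0. -1.] pos [ 0.5647 -0.0786  0.2521] t 6.8 F [-0.1  0.2 -0.5] w 29.3 gf 25.0
```

View pics/w2.png

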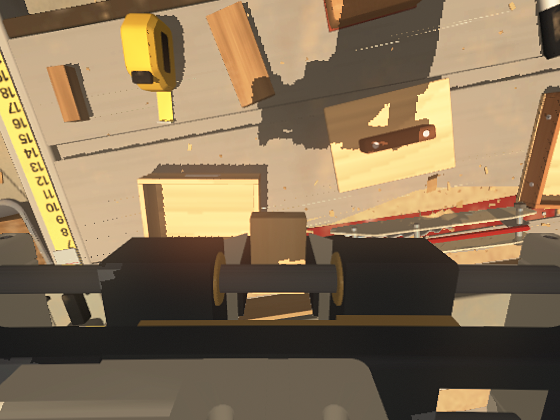

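Wrist view: the pale block is held at (278,235), the box is partly visible at (200,205), and the tape measure's tongue points away from the base at (165,105).

Call:
arm_command --targets '[[[-0.015,-0.023,0,0,0,0],[-0.015,-0.023,0,0,0,0],[-0.0145,-0.0225,0,0,0,0],[0,0,0.05,0,0,0],[0,0,0.05,0,0,0],[0,0,0.04,0,0,0.003],[0,0,0,0,0,0],[0,0,0,0,0,0]]]'

```text
clock: 7.78
position: [0.5978, -0.1542, 0.1137]
ee_rot: [0.275, 3.128, -0.0]
force: [0.4, -0.4, 0.3]
width: 0.32
gripper_force: 25.0
```

```bash
python3 - <<'E'
from m2 import *; from box import *
x,y=fr(*BOX,0,.025);go(x,y,.029,80)
comps(grab("wrist"),lo=.035,hi=.06,xr=(.5,.7),yr=(-.3,-.05))
E
```

```text
shift mm [ 1.1  0.1 84.7] turn -0.1 (or 179.9 ) rad -0.001 | yaw now 79.9 tilt [ 0.002 -0.    -1.   ] pos [ 0.5978 -0.1542  0.1137] t 7.8 F [ 0.4 -0.4  0.3] w 29.4 gf 25.0
table z -0.0008
[237. 174.] 3744 ztop 0.043 ctr [ 574.5 -175.5] size [141.7  67.4] ang 79.8 rgb [165. 134.  89.]
```

Call:
arm_command --targets '[[[0.0005,0,0.035,0,0,0],[0,0,0.025,0,0,0],[0,0,0.015,0,0,0],[0,0,0.009,0,0,0],[0,0,0,0,0,0],[0,0,0,0,0,0]]]'

```text
clock: 8.57
position: [0.5969, -0.1538, 0.029]
ee_rot: [0.276, 3.128, -0.0]
force: [-0.5, -0.4, -0.5]
width: 0.324
gripper_force: 25.0
```

Call:
arm_command --targets '[[[0,0,0,0,0,0],[0,0,0,0,0,0],[0,0,0,0,0,0]]]' --jaw 0.036

```text
clock: 8.95
position: [0.5964, -0.1537, 0.0283]
ee_rot: [0.276, 3.129, 0.0]
force: [-0.4, -0.3, -0.3]
width: 0.392
gripper_force: 0.0
```

Call:
arm_command --targets '[[[0,0,-0.02,0,0,0],[0,0,-0.04,0,0,0],[0,0,-0.05,0,0,0],[0,0,-0.05,0,0,0],[0,0,0,0,0,0]]]'

```text
clock: 9.57
position: [0.5988, -0.1547, 0.194]
ee_rot: [0.276, 3.121, -0.001]
force: [0.4, -0.6, -0.7]
width: 0.392
gripper_force: 0.0
```

```bash
python3 - <<'E'
from m2 import *; from box import *
go(.4225,-.304,.12,88)
E
```

```text
shift mm [ 148.  -177.9   72.6] turn -8.1 (or 171.9 ) rad -0.1413 | yaw now 79.9 tilt [ 0.009 -0.001 -1.   ] pos [ 0.5988 -0.1547  0.194 ] t 9.6 F [ 0.4 -0.6 -0.7] w 36.0 gf 0.0
```

Call:
arm_command --targets '[[[0.029,-0.0355,0.0,0,0,0],[0.029,-0.0355,0.01,0,0,0],[0.029,-0.0355,0.02,0,0,0],[0.029,-0.0355,0.02,0,0,0],[0.029,-0.0355,0.02,0,0,0],[0,0,0,0,0,-0.14],[0,0,0,0,0,0],[0,0,0,0,0,0]]]' --jaw 0.05

```text
clock: 10.58
position: [0.4231, -0.3027, 0.1185]
ee_rot: [0.059, 3.14, 0.0]
force: [-0.6, -0.5, -0.8]
width: 0.547
gripper_force: 0.0
```

```bash
python3 - <<'E'
from m2 import *
comps(grab("wrist"),xr=(.37,.48),yr=(-.36,-.25))
go(.4225,-.304,.022,88)
E
```

```text
table z -0.001
[275. 208.] 1737 ztop 0.020 ctr [ 422.6 -304.6] size [19.6 59.9] ang 88.2 rgb [169. 123.  80.]
[219. 245.] 540 ztop 0.119 ctr [ 413.3 -333. ] size [20.3  8.9] ang 52.5 rgb [121. 101.  82.]
[336. 245.] 541 ztop 0.119 ctr [ 415.5 -271.4] size [ 8.8 20.3] ang 31.5 rgb [122. 103.  85.]
shift mm [ 0.7 -1.4 96.4] turn -0.1 (or 179.9 ) rad -0.0021 | yaw now 87.9 tilt [ 0.001  0.    -1.   ] pos [ 0.4232 -0.3026  0.1184] t 10.6 F [ 0.  -0.7  0.4] w 49.9 gf 0.0
```

Call:
arm_command --targets '[[[0.0005,-0.002,0.03,0,0,0],[0,0,0.035,0,0,0],[0,0,0.02,0,0,0],[0,0,0.0105,0,0,0],[0,0,0,0,0,0]]]'

```text
clock: 11.25
position: [0.4221, -0.3047, 0.0225]
ee_rot: [-0.056, -3.14, -0.001]
force: [0.6, -0.6, -0.2]
width: 0.545
gripper_force: 0.0
```

Call:
arm_command --targets '[[[0,0,0,0,0,0],[0,0,0,0,0,0],[0,0,0,0,0,0],[0,0,0,0,0,0],[0,0,0,0,0,0],[0,0,0,0,0,0]]]' --jaw 0.005 --newtons 25

```text
clock: 12.0
position: [0.4222, -0.3051, 0.0231]
ee_rot: [0.056, 3.14, -0.0]
force: [-0.3, 0.2, 5.8]
width: 0.214
gripper_force: 25.0
```

Call:
arm_command --targets '[[[0,0,-0.03,0,0,0],[0,0,-0.05,0,0,0],[0,0,-0.05,0,0,0],[0,0,0,0,0,0.14],[0,0,0,0,0,0],[0,0,0,0,0,0]]]'

```text
clock: 12.75
position: [0.4215, -0.3047, 0.152]
ee_rot: [-0.271, -3.128, -0.001]
force: [0.0, 0.4, -0.5]
width: 0.219
gripper_force: 25.0
```

```bash
python3 - <<'E'
from m2 import *; from box import *
x,y=fr(*BOX,0,-.031);go(x,y,.12,80)
E
```

```text
shift mm [-146.7  122.7   31.9] turn 0.1 (or -179.9 ) rad 0.0016 | yaw now 80.1 tilt [-0.001  0.001 -1.   ] pos [ 0.4215 -0.3047  0.152 ] t 12.8 F [ 0.   0.4 -0.5] w 20.1 gf 25.0
```

Call:
arm_command --targets '[[[-0.0365,0.0305,0,0,0,0],[-0.0365,0.0305,0,0,0,0],[-0.0365,0.0305,0,0,0,0],[-0.037,0.0305,0,0,0,0],[0,0,0.03,0,0,0],[0,0,0,0,0,0],[0,0,0,0,0,0]]]'

```text
clock: 13.62
position: [0.5869, -0.2114, 0.1229]
ee_rot: [-0.277, -3.128, 0.0]
force: [-0.1, -0.0, -0.6]
width: 0.214
gripper_force: 25.0
```

```bash
python3 - <<'E'
from m2 import *; from box import *
im=grab("wrist"); comps(im,lo=.035,hi=.06,xr=(.5,.7),yr=(-.3,-.05)); save(im,"pics/w3.png")
x,y=fr(*BOX,0,-.031);go(x,y,.0305,80)
E
```

```text
table z -0.0008
[328. 174.] 3450 ztop 0.043 ctr [ 575.4 -175.7] size [142.5  69.9] ang 80.1 rgb [145. 114.  76.]
shift mm [ 0.6  2.5 92.9] turn -0.1 (or 179.9 ) rad -0.0022 | yaw now 79.9 tilt [ 0. -0. -1.] pos [ 0.5873 -0.2116  0.1234] t 13.7 F [0.1 0.4 1. ] w 19.4 gf 25.0
```

View pics/w3.png

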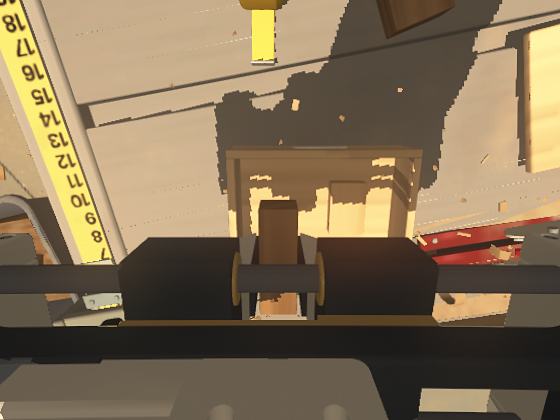

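The stick is held at (278,260) and the pale block lies in the box at (348,205). Lowering the stick now.

Call:
arm_command --targets '[[[0.0005,0.002,0.03,0,0,0],[0,0,0.03,0,0,0],[0,0,0.02,0,0,0],[0,0,0.0115,0,0,0],[0,0,0,0,0,0],[0,0,0,0,0,0]]]'

```text
clock: 14.42
position: [0.5881, -0.2088, 0.0321]
ee_rot: [0.276, 3.128, -0.0]
force: [0.1, 0.2, 0.7]
width: 0.215
gripper_force: 25.0
```

Call:
arm_command --targets '[[[0,0,0,0,0,0],[0,0,0,0,0,0],[0,0,0,0,0,0]]]' --jaw 0.025

```text
clock: 14.8
position: [0.5876, -0.2085, 0.0315]
ee_rot: [0.276, 3.129, 0.0]
force: [-0.9, 0.5, 0.2]
width: 0.274
gripper_force: 0.0
```

Call:
arm_command --targets '[[[0,0,-0.02,0,0,0],[0,0,-0.04,0,0,0],[0,0,-0.05,0,0,0],[0,0,-0.05,0,0,0],[0,0,0,0,0,0]]]'

```text
clock: 15.42
position: [0.5897, -0.2098, 0.1971]
ee_rot: [0.276, 3.121, -0.002]
force: [-0.1, -0.0, -0.7]
width: 0.272
gripper_force: 0.0
```

```bash
python3 - <<'E'
from m2 import *
go(.5367,.066,.15,3)
E
```

```text
shift mm [101.  262.3  46. ] turn 76.9 (or -103.1 ) rad 1.3421 | yaw now 79.9 tilt [ 0.009 -0.002 -1.   ] pos [ 0.5897 -0.2098  0.1971] t 15.4 F [-0.1 -0.  -0.7] w 25.0 gf 0.0
```

Call:
arm_command --targets '[[[0.0168,0.0437,0,0,0,0],[0.0168,0.0437,0,0,0,0],[0.0168,0.0437,0,0,0,0],[0.0168,0.0437,0,0,0,0],[0.0168,0.0437,0,0,0,0],[0.0168,0.0437,0,0,0,0],[0,0,0,0,0,0.168],[0,0,0,0,0,0.168],[0,0,0,0,0,0.168],[0,0,0,0,0,0.168]]]' --jaw 0.045

```text
clock: 16.68
position: [0.5336, 0.0672, 0.1913]
ee_rot: [-1.3, -2.859, 0.0]
force: [-0.5, -0.1, 0.1]
width: 0.49
gripper_force: 0.0
```

Call:
arm_command --targets '[[[0,0,0.01,0,0,0.168],[0,0,0.01,0,0,0.168],[0,0,0.01,0,0,0.168],[0,0,0.01,0,0,0.168],[0,0,0,0,0,0],[0,0,0,0,0,0]]]'

```text
clock: 17.42
position: [0.534, 0.0672, 0.1516]
ee_rot: [2.16, 2.281, 0.0]
force: [1.1, 0.8, -0.4]
width: 0.489
gripper_force: 0.0
```

```bash
python3 - <<'E'
from m2 import *
im=grab("wrist"); comps(im,lo=.03,xr=(.45,.63),yr=(-.05,.18));comps(im,lo=.007,hi=.025,xr=(.45,.63),yr=(-.05,.18))
go(.5367,.066,.041,3)
save(im,"pics/w4.png")
E
```

```text
table z -0.001
[280. 207.] 1684 ztop 0.046 ctr [535.8  65.6] size [15.6 79.2] ang 3.6 rgb [171. 112.  72.]
table z -0.001
[280. 186.] 13398 ztop 0.018 ctr [535.8  70.5] size [106.2 135.4] ang 3.0 rgb [216. 192. 135.]
[355. 158.] 257 ztop 0.021 ctr [601.4 110.6] size [11.7 24.8] ang 75.2 rgb [216. 166. 106.]
shift mm [ -1.4   2.4 110.7] turn 0.1 (or -179.9 ) rad 0.0017 | yaw now 3.1 tilt [ 0.  0. -1.] pos [0.5342 0.0672 0.1517] t 17.5 F [ 1.1 -0.3  0.1] w 44.5 gf 0.0
```

View pics/w4.png

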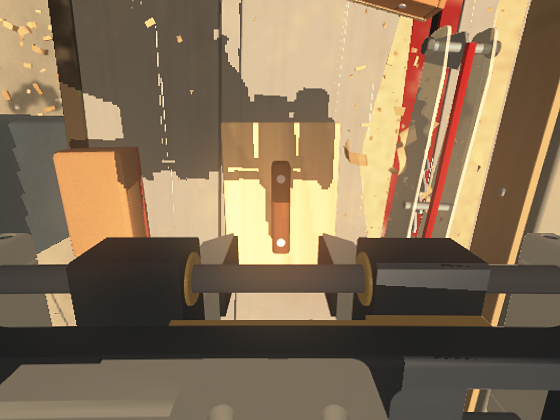

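The lid's bar is at (281,207), between the fingers.

Call:
arm_command --targets '[[[-0.0015,0.0015,0.035,0,0,0],[0,0,0.04,0,0,0],[0,0,0.025,0,0,0],[0,0,0.0105,0,0,0],[0,0,0,0,0,0]]]'

```text
clock: 18.1
position: [0.5357, 0.0657, 0.0409]
ee_rot: [-2.163, -2.278, 0.0]
force: [-0.4, 0.3, 0.8]
width: 0.489
gripper_force: 0.0
```

Call:
arm_command --targets '[[[0,0,0,0,0,0],[0,0,0,0,0,0],[0,0,0,0,0,0],[0,0,0,0,0,0],[0,0,0,0,0,0],[0,0,0,0,0,0]]]' --jaw 0.005 --newtons 45

```text
clock: 18.85
position: [0.536, 0.066, 0.0412]
ee_rot: [2.164, 2.277, 0.001]
force: [-1.1, -0.3, 5.9]
width: 0.172
gripper_force: 45.0
```

Call:
arm_command --targets '[[[0,0,-0.02,0,0,0],[0,0,-0.03,0,0,0],[0,0,-0.04,0,0,0],[0,0,-0.03,0,0,0],[0,0,0,0,0,0.11],[0,0,0,0,0,0.12],[0,0,0,0,0,0],[0,0,0,0,0,0]]]'

```text
clock: 19.85
position: [0.5353, 0.0658, 0.1605]
ee_rot: [-2.408, -2.017, 0.001]
force: [-0.3, -0.4, -2.2]
width: 0.172
gripper_force: 45.0
```

```bash
python3 - <<'E'
from h import *; from box import *
go(.5925,-.1785,.16,-10)
E
```

```text
shift mm [-230.5   99.1    0.5] turn -0.1 (or 179.9 ) rad -0.0018 | yaw now -10.1 tilt [-0.001 -0.    -1.   ] pos [0.5353 0.0658 0.1605] t 19.9 F [-0.3 -0.4 -2.2] w 15.8 gf 45.0
```

Call:
arm_command --targets '[[[-0.033,0.0142,0,0,0,0],[-0.033,0.0142,0,0,0,0],[-0.033,0.0142,0,0,0,0],[-0.033,0.0142,0,0,0,0],[-0.033,0.0142,0,0,0,0],[-0.033,0.0142,0,0,0,0],[-0.033,0.0135,0.02,0,0,-0.002],[0,0,0.035,0,0,0],[0,0,0,0,0,0],[0,0,0,0,0,0]]]'

```text
clock: 21.1
position: [0.592, -0.1788, 0.1065]
ee_rot: [2.408, 2.018, 0.001]
force: [1.3, 0.9, -1.6]
width: 0.168
gripper_force: 45.0
```

```bash
python3 - <<'E'
from m2 import *; from box import *
go(.592,-.1785,.075,-10)
for n in("scene","side","wrist"):
    print(n); comps(grab(n),lo=.006,hi=.053,xr=(.5,.7),yr=(-.3,-.05)); comps(grab(n),lo=.068,hi=.082,xr=(.5,.7),yr=(-.3,-.05),top=.012)
E
```

```text
shift mm [ 0.3 -0.  31.5] turn -0.1 (or 179.9 ) rad -0.0012 | yaw now -10.1 tilt [ 0.  0. -1.] pos [ 0.592  -0.1788  0.1065] t 21.1 F [ 1.3  0.9 -1.6] w 15.4 gf 45.0
scene
table z 0.0001
[296. 165.] 678 ztop 0.043 ctr [ 592.4 -176. ] size [146.6 105.8] ang 79.4 rgb [89. 66. 44.]
table z 0.0
side
table z -0.0001
[335. 273.] 722 ztop 0.044 ctr [ 589.8 -182.1] size [139.9 103. ] ang 80.0 rgb [170. 133.  82.]
table z -0.0
wrist
table z -0.0012
[387.  39.] 711 ztop 0.030 ctr [686.7 -70.5] size [26.4  9.6] ang 3.0 rgb [223. 188. 122.]
table z -0.0012
```

Call:
arm_command --targets '[[[0,0,0.012,0,0,0],[0,0,0.006,0,0,0],[0,0,0.005,0,0,0],[0,0,0.004,0,0,0],[0,0,0.003,0,0,0],[0,0,0.0015,0,0,0],[0,0,0,0,0,0],[0,0,0,0,0,0]]]'

```text
clock: 22.4
position: [0.5917, -0.1791, 0.0743]
ee_rot: [2.409, 2.016, 0.0]
force: [0.0, -0.9, -2.3]
width: 0.172
gripper_force: 45.0
```

```bash
python3 - <<'E'
from m2 import *
go(.592,-.1785,.074,-10)
for n in("scene","side"):
    print(n); comps(grab(n),lo=.044,hi=.056,xr=(.5,.68),yr=(-.29,-.05))
E
```

```text
shift mm [0.6 0.2 0.3] turn -0.1 (or 179.9 ) rad -0.0025 | yaw now -10.1 tilt [ 0. -0. -1.] pos [ 0.5917 -0.1791  0.0743] t 22.4 F [ 0.  -0.9 -2.3] w 15.7 gf 45.0
scene
table z 0.0001
[295. 158.] 590 ztop 0.054 ctr [ 593.4 -174.4] size [144. 109.] ang 80.0 rgb [152. 115.  74.]
side
table z -0.0001
[337. 265.] 849 ztop 0.054 ctr [ 587.  -196.4] size [115.  108.5] ang 80.6 rgb [223. 206. 138.]
```

Call:
arm_command --targets '[[[0,0,0.0015,0,0,0],[0,0,0,0,0,0],[0,0,0,0,0,0]]]'

```text
clock: 22.88
position: [0.5917, -0.1791, 0.0742]
ee_rot: [-2.409, -2.016, -0.002]
force: [-5.7, 2.7, 14.0]
width: 0.172
gripper_force: 45.0
```

Call:
arm_command --targets '[[[0,0,0,0,0,0],[0,0,0,0,0,0],[0,0,0,0,0,0],[0,0,-0.015,0,0,0],[0,0,-0.035,0,0,0],[0,0,-0.05,0,0,0],[0,0,-0.05,0,0,0],[0,0,0,0,0,0],[0,0,0,0,0,0]]]' --jaw 0.035

```text
clock: 24.0
position: [0.5914, -0.1788, 0.223]
ee_rot: [-2.409, -2.016, -0.001]
force: [0.5, 0.8, 0.7]
width: 0.383
gripper_force: 0.0
```

```bash
python3 - <<'E'
from m2 import *
im=grab("wrist"); c=cloud(im)
comps(im,lo=.007,hi=.09,xr=(.5,.7),yr=(-.3,-.05));comps(im,lo=.045,hi=.06,xr=(.5,.7),yr=(-.3,-.05))
g=(abs(c[...,2]-.052)<.012)&(c[...,0]>.53)&(c[...,0]<.66)&(c[...,1]>-.26)&(c[...,1]<-.1)&(im["z_map"]>0)
P=c[g]; A=np.c_[P[:,:2]-[.592,-.1785],np.ones(len(P))]
for _ in range(4):
    k=np.linalg.lstsq(A,P[:,2],rcond=None)[0]; r=abs(A@k-P[:,2])<.003; A,P=A[r],P[r]
print("cover plane slope",k.round(4),len(P))
go(.4125,.2435,.15,100.8)
E
```

```text
table z -0.0011
[349.  69.] 271 ztop 0.030 ctr [687.  -70.5] size [26.2  8.8] ang 4.1 rgb [218. 176. 112.]
[278. 184.] 12644 ztop 0.077 ctr [ 591.2 -179.2] size [78.8 15.2] ang 79.4 rgb [216. 189. 131.]
table z -0.0011
[278. 183.] 11355 ztop 0.051 ctr [ 591.  -179.8] size [145.7 106. ] ang 79.9 rgb [221. 198. 137.]
cover plane slope [ 0.001  -0.0005  0.0503] 11341
shift mm [ 384.  -250.    72.6] turn 69.1 (or -110.9 ) rad 1.2054 | yaw now -10.1 tilt [-0.001  0.001 -1.   ] pos [ 0.5911 -0.1786  0.2221] t 24.1 F [-0.1 -0.5 -1.4] w 34.9 gf 0.0
```

Call:
arm_command --targets '[[[0.0427,-0.0278,0,0,0,0],[0.0427,-0.0278,0,0,0,0],[0.0427,-0.0278,0,0,0,0],[0.0427,-0.0278,0,0,0,0],[0.0427,-0.0278,0,0,0,0],[0.0427,-0.0278,0,0,0,0],[0.0427,-0.0278,0,0,0,0],[0.0427,-0.0278,0,0,0,0],[0.0427,-0.0278,0,0,0,0],[0,0,0,0,0,0]]]' --jaw 0.045

```text
clock: 25.3
position: [0.4104, 0.2469, 0.2215]
ee_rot: [-2.401, -2.025, 0.004]
force: [0.8, -1.1, 0.1]
width: 0.487
gripper_force: 0.0
```

Call:
arm_command --targets '[[[0,0,0.01,0,0,0.172],[0,0,0.01,0,0,0.172],[0,0,0.01,0,0,0.172],[0,0,0.01,0,0,0.172],[0,0,0.01,0,0,0.172],[0,0,0.01,0,0,0.172],[0,0,0.01,0,0,0.172],[0,0,0,0,0,0],[0,0,0,0,0,0]]]'

```text
clock: 26.42
position: [0.4132, 0.2426, 0.1527]
ee_rot: [3.126, 0.302, -0.0]
force: [0.3, 0.3, 0.1]
width: 0.487
gripper_force: 0.0
```

```bash
python3 - <<'E'
from m2 import *
comps(grab("wrist"),xr=(.32,.5),yr=(.19,.3))
go(.4125,.2435,.022,100.8)
E
```

```text
table z -0.0011
[276. 193.] 2428 ztop 0.018 ctr [412.7 244.4] size [132.8  17.3] ang 10.4 rgb [114. 101.  84.]
shift mm [ -0.6  -0.7 130.9] turn 0.2 (or -179.8 ) rad 0.0038 | yaw now -79.0 tilt [ 0. -0. -1.] pos [0.4132 0.2429 0.1529] t 26.5 F [ 0.6 -0.1  0.1] w 44.9 gf 0.0
```

Call:
arm_command --targets '[[[-0.0005,-0.001,0.045,0,0,0],[0,0,0.05,0,0,0],[0,0,0.025,0,0,0],[0,0,0.011,0,0,0],[0,0,0,0,0,0]]]'

```text
clock: 27.1
position: [0.4126, 0.2442, 0.0219]
ee_rot: [-3.127, -0.298, 0.0]
force: [0.3, -0.6, 1.5]
width: 0.493
gripper_force: 0.0
```

Call:
arm_command --targets '[[[0,0,0,0,0,0],[0,0,0,0,0,0],[0,0,0,0,0,0],[0,0,0,0,0,0],[0,0,0,0,0,0],[0,0,0,0,0,0]]]' --jaw 0.003 --newtons 25

```text
clock: 27.85
position: [0.4125, 0.2445, 0.0222]
ee_rot: [-3.127, -0.298, -0.001]
force: [-0.8, 0.5, 7.7]
width: 0.197
gripper_force: 25.0
```

Call:
arm_command --targets '[[[0,0,-0.03,0,0,0],[0,0,-0.05,0,0,0],[0,0,-0.05,0,0,0],[0,0,0,0,0,-0.17],[0,0,0,0,0,-0.17],[0,0,0,0,0,-0.17],[0,0,0,0,0,-0.17],[0,0,0,0,0,-0.17],[0,0,0,0,0,-0.17],[0,0,0,0,0,-0.17]]]'

```text
clock: 29.1
position: [0.4122, 0.2441, 0.1518]
ee_rot: [-2.418, -2.006, 0.0]
force: [0.4, 0.1, -1.0]
width: 0.195
gripper_force: 25.0
```

```bash
python3 - <<'E'
from m2 import *; from box import *
x,y=fr(*TRAY,-.028,0);go(x,y,.1,-11)
E
```

```text
shift mm [108.9 142.3  51.8] turn 0.4 (or -179.6 ) rad 0.0065 | yaw now -10.6 tilt [-0. -0. -1.] pos [0.4122 0.2441 0.1518] t 29.1 F [ 0.4  0.1 -1. ] w 17.9 gf 25.0
```

Call:
arm_command --targets '[[[0.022,0.0285,0,0,0,0],[0.022,0.0285,0,0,0,0],[0.022,0.0285,0,0,0,0],[0.022,0.0285,0.02,0,0,0],[0.021,0.0285,0.03,0,0,0.006],[0,0,0,0,0,0],[0,0,0,0,0,0]]]'

```text
clock: 29.98
position: [0.5725, 0.3236, 0.1017]
ee_rot: [2.429, 1.992, -0.002]
force: [0.3, 0.4, 0.5]
width: 0.2
gripper_force: 25.0
```

```bash
python3 - <<'E'
from m2 import *; from box import *
im=grab("wrist"); comps(im,lo=.024,hi=.045,xr=(.45,.75),yr=(.2,.45)); save(im,"pics/w5.png")
for n in("scene","side"): print(n); comps(grab(n),lo=.024,hi=.045,xr=(.5,.75),yr=(.22,.45))
x,y=fr(*TRAY,-.028,0);go(x,y,.029,-11)
E
```

```text
table z -0.0006
[499. 127.] 5953 ztop 0.043 ctr [725.8 348. ] size [  5.1 172. ] ang 0.1 rgb [105.  79.  53.]
[322. 145.] 4158 ztop 0.032 ctr [605.4 352.9] size [ 98.1 135.9] ang 78.9 rgb [193. 133.  80.]
[499. 308.] 489 ztop 0.041 ctr [726.5 225. ] size [33.5  2.1] ang 89.8 rgb [98. 74. 50.]
[258. 314.] 75 ztop 0.032 ctr [540.6 250.2] size [5.3 8. ] ang 78.4 rgb [181. 121.  71.]
[296. 314.] 83 ztop 0.032 ctr [572.2 243.9] size [6.1 8.8] ang 81.4 rgb [189. 131.  83.]
scene
table z 0.0009
[172. 252.] 263 ztop 0.043 ctr [728.  353.2] size [184.1   5.8] ang 89.7 rgb [78. 57. 37.]
[214. 268.] 422 ztop 0.034 ctr [600.3 321.4] size [166.7 139.1] ang 79.3 rgb [138.  87.  52.]
side
table z 0.0012
[295. 157.] 113 ztop 0.042 ctr [725.1 320.8] size [  6.7 199.5] ang 0.5 rgb [107.  79.  48.]
[265. 170.] 240 ztop 0.035 ctr [597.1 317.2] size [177.9 136.4] ang 78.9 rgb [169. 108.  54.]
shift mm [ 0.5 -0.7 74. ] turn -0.3 (or 179.7 ) rad -0.0052 | yaw now -11.3 tilt [ 0.001  0.001 -1.   ] pos [0.5727 0.3241 0.103 ] t 30.1 F [ 0.2 -0.4  0.2] w 17.8 gf 25.0
```

View pics/w5.png

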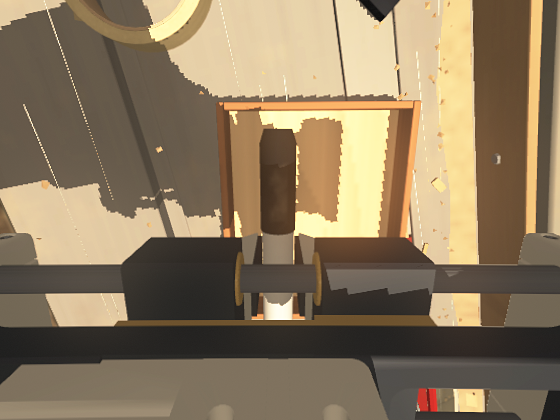

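Call:
arm_command --targets '[[[0.0005,0,0.025,0,0,0],[0,0,0.025,0,0,0],[0,0,0.015,0,0,0],[0,0,0.007,0,0,0],[0,0,0.0015,0,0,0],[0,0,0,0,0,0],[0,0,0,0,0,0]]]'

```text
clock: 31.0
position: [0.5734, 0.3248, 0.0289]
ee_rot: [2.429, 1.992, 0.002]
force: [-0.6, -0.2, -0.1]
width: 0.197
gripper_force: 25.0
```

Call:
arm_command --targets '[[[0,0,0,0,0,0],[0,0,0,0,0,0],[0,0,0,0,0,0]]]' --jaw 0.024

```text
clock: 31.38
position: [0.5731, 0.3246, 0.0283]
ee_rot: [2.429, 1.992, 0.0]
force: [-0.3, -0.1, -0.4]
width: 0.263
gripper_force: 0.0
```

Call:
arm_command --targets '[[[0,0,-0.02,0,0,0],[0,0,-0.04,0,0,0],[0,0,-0.05,0,0,0],[0,0,-0.05,0,0,0],[0,0,-0.03,0,0,0],[0,0,0,0,0,0]]]'

```text
clock: 32.12
position: [0.5746, 0.3249, 0.2226]
ee_rot: [2.429, 1.991, 0.01]
force: [0.0, -0.3, -0.3]
width: 0.261
gripper_force: 0.0
```

```bash
python3 - <<'E'
from m2 import *
im=grab("wrist");comps(im,lo=.015,hi=.027,xr=(.53,.6),yr=(.25,.4))
go(.404,-.19,.22,78)
E
```

```text
table z 0.0051
[244. 172.] 110 ztop 0.026 ctr [540.2 346.9] size [107.5   0.4] ang 78.9 rgb [119.  80.  51.]
[275. 183.] 1687 ztop 0.024 ctr [572.6 324.1] size [135.3  17.3] ang 78.9 rgb [183. 162. 133.]
shift mm [-538.   -65.5   -1. ] turn -89.3 (or 90.7 ) rad -1.5587 | yaw now -11.3 tilt [ 0.003  0.002 -1.   ] pos [0.5736 0.3247 0.2205] t 32.2 F [ 0.6 -0.6 -0.7] w 24.2 gf 0.0
```

Call:
arm_command --targets '[[[-0.049,-0.006,0,0,0,0],[-0.049,-0.006,0,0,0,0],[-0.049,-0.006,0,0,0,0],[-0.049,-0.006,0,0,0,0],[-0.049,-0.006,0,0,0,0],[-0.049,-0.006,0,0,0,0],[-0.049,-0.006,0,0,0,0],[-0.049,-0.006,0,0,0,0],[-0.049,-0.006,0,0,0,0],[-0.049,-0.006,0,0,0,0]]]' --jaw 0.065

```text
clock: 33.42
position: [0.4169, -0.1453, 0.2179]
ee_rot: [-2.428, -1.992, 0.001]
force: [0.4, -0.7, 0.7]
width: 0.709
gripper_force: 0.0
```

Call:
arm_command --targets '[[[-0.048,-0.0055,0,0,0,0],[0,0,0,0,0,-0.173],[0,0,0,0,0,-0.173],[0,0,0,0,0,-0.173],[0,0,0,0,0,-0.173],[0,0,0,0,0,-0.173],[0,0,0,0,0,-0.173],[0,0,0,0,0,-0.173],[0,0,0,0,0,-0.173],[0,0,0,0,0,-0.173]]]'

```text
clock: 34.67
position: [0.4027, -0.1899, 0.2177]
ee_rot: [-0.322, -3.123, -0.0]
force: [0.1, -0.5, 0.0]
width: 0.707
gripper_force: 0.0
```

Call:
arm_command --targets '[[[0,0,0.02,0,0,0],[0,0,0.02,0,0,0],[0,0,0,0,0,0],[0,0,0,0,0,0]]]'

```text
clock: 35.17
position: [0.4034, -0.1902, 0.1785]
ee_rot: [-0.331, -3.124, 0.0]
force: [-0.1, 0.2, 0.4]
width: 0.707
gripper_force: 0.0
```

```bash
python3 - <<'E'
from m2 import *
im=grab("wrist"); save(im,"pics/w6.png")
comps(im,xr=(.32,.52),yr=(-.26,-.14))
comps(im,xr=(.32,.52),yr=(-.26,-.14),lo=.05,hi=.08,top=.03)
comps(im,xr=(.43,.52),yr=(-.26,-.14),lo=.003,hi=.04,top=.03)
go(.404,-.19,.048,78)
E
```

```text
table z -0.0011
[276. 196.] 2697 ztop 0.062 ctr [ 404.2 -191.7] size [32.  59.5] ang 79.6 rgb [194. 163.  69.]
table z -0.0011
[276. 201.] 2270 ztop 0.063 ctr [ 402.8 -191.4] size [32.  62.4] ang 79.6 rgb [203. 173.  73.]
table z -0.0009
[279. 252.] 79 ztop 0.012 ctr [ 469.6 -202.8] size [17.9  4. ] ang 77.8 rgb [168. 148. 117.]
shift mm [ -0.2   0.3 130.8] turn -0.1 (or 179.9 ) rad -0.0015 | yaw now 77.9 tilt [ 0. -0. -1.] pos [ 0.4037 -0.1902  0.1788] t 35.2 F [ 0.3 -0.  -0. ] w 65.1 gf 0.0
```

View pics/w6.png

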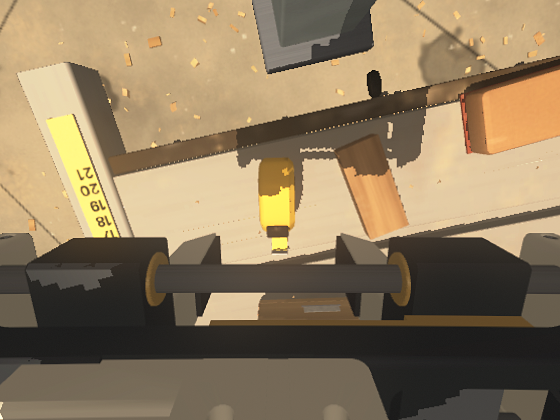

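The tape measure is at (277,195), tongue end at (280,248), and the larger offcut (372,185) is clear of the fingers. Lowering across the case.

Call:
arm_command --targets '[[[0.001,-0.001,0.045,0,0,-0.026],[0,0,0.045,0,0,0],[0,0,0.028,0,0,0],[0,0,0.012,0,0,0],[0,0,0,0,0,0]]]'

```text
clock: 35.85
position: [0.4024, -0.191, 0.0484]
ee_rot: [-0.29, -3.128, -0.0]
force: [0.4, -1.1, 0.3]
width: 0.71
gripper_force: 0.0
```

Call:
arm_command --targets '[[[0,0,0,0,0,0],[0,0,0,0,0,0],[0,0,0,0,0,0],[0,0,0,0,0,0],[0,0,0,0,0,0],[0,0,0,0,0,0]]]' --jaw 0.015 --newtons 30

```text
clock: 36.6
position: [0.4025, -0.1909, 0.0485]
ee_rot: [0.29, 3.128, 0.0]
force: [-1.1, 0.8, 6.2]
width: 0.347
gripper_force: 29.9
```

Call:
arm_command --targets '[[[0,0,-0.02,0,0,0],[0,0,-0.04,0,0,0],[0,0,-0.05,0,0,0],[0,0,-0.05,0,0,0],[0,0,0,0,0,0],[0,0,0,0,0,0]]]'

```text
clock: 37.35
position: [0.4017, -0.1903, 0.2074]
ee_rot: [-0.289, -3.127, -0.001]
force: [0.0, 0.5, -2.7]
width: 0.348
gripper_force: 29.9
```

```bash
python3 - <<'E'
from h import *; from box import *
x,y=fr(*TRAY,.028,.017);print(x,y);go(x,y,.21,-11)
E
```

```text
0.6303293140579358 0.330845010248067
shift mm [-129.2  554.3   -2.4] turn -89.6 (or 90.4 ) rad -1.5632 | yaw now 79.4 tilt [-0.001  0.001 -1.   ] pos [ 0.4017 -0.1903  0.2074] t 37.4 F [ 0.   0.5 -2.7] w 32.0 gf 29.9
```

Call:
arm_command --targets '[[[-0.01175,0.0504,0,0,0,0],[-0.01175,0.0504,0,0,0,0],[-0.01175,0.0504,0,0,0,0],[-0.01175,0.0504,0,0,0,0],[-0.01175,0.0504,0,0,0,0],[-0.01175,0.0504,0,0,0,0],[-0.01175,0.0504,0,0,0,0],[-0.01175,0.0504,0,0,0,0],[-0.01175,0.0504,0,0,0,0],[-0.01175,0.0504,0,0,0,0]]]'

```text
clock: 38.6
position: [0.6099, 0.2839, 0.205]
ee_rot: [-0.29, -3.124, 0.004]
force: [0.2, -1.2, -1.2]
width: 0.351
gripper_force: 29.9
```

Call:
arm_command --targets '[[[-0.01175,0.0504,0,0,0,0],[0,0,0,0,0,0.175],[0,0,0,0,0,0.175],[0,0,0,0,0,0.175],[0,0,0,0,0,0.175],[0,0,0,0,0,0.175],[0,0,0,0,0,0.175],[0,0,0,0,0,0.175],[0,0,0,0,0,0.175],[0,0,0,0,0,0.175]]]'

```text
clock: 39.85
position: [0.6303, 0.3297, 0.2049]
ee_rot: [-2.427, -1.994, 0.007]
force: [-0.5, 0.5, -1.7]
width: 0.345
gripper_force: 29.9
```

Call:
arm_command --targets '[[[0,0,0.03,0,0,0],[0,0,0.03,0,0,0],[0,0,0,0,0,0],[0,0,0,0,0,0]]]'

```text
clock: 40.35
position: [0.6314, 0.3299, 0.1479]
ee_rot: [2.421, 2.001, -0.001]
force: [1.0, 0.2, -2.0]
width: 0.348
gripper_force: 29.9
```

```bash
python3 - <<'E'
from m2 import *; from box import *
im=grab("wrist"); save(im,"pics/w7.png")
x,y=fr(*TRAY,.028,.017);go(x,y,.0545,-11)
E
```

```text
shift mm [ 0.5 -1.7 94.2] turn 0.1 (or -179.9 ) rad 0.0025 | yaw now -10.9 tilt [ 0.001 -0.    -1.   ] pos [0.6319 0.33   0.1487] t 40.4 F [ 0.2  0.3 -1.6] w 31.7 gf 29.9
```

View pics/w7.png

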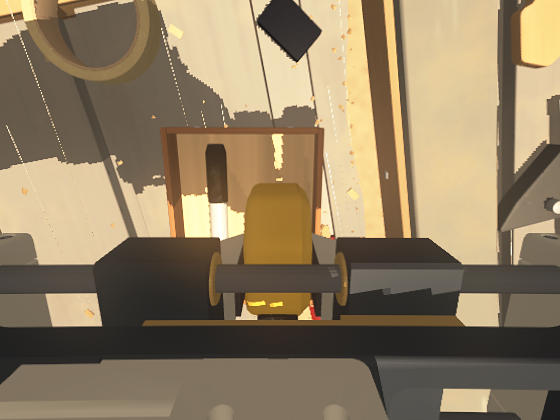

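The tape measure is held upright at (278,245) over the tray's free side, and the marker lies at (217,190). Lowering it.

Call:
arm_command --targets '[[[0.0005,-0.001,0.03,0,0,0],[0,0,0.03,0,0,0],[0,0,0.02,0,0,0],[0,0,0.01,0,0,0],[0,0,0.003,0,0,0],[0,0,0,0,0,0],[0,0,0,0,0,0]]]'

```text
clock: 41.28
position: [0.6309, 0.3312, 0.0562]
ee_rot: [2.421, 2.002, 0.002]
force: [-0.6, -0.0, -1.6]
width: 0.345
gripper_force: 29.9
```

```bash
python3 - <<'E'
from m2 import *; from box import *
x,y=fr(*TRAY,.028,.017);go(x,y,.0545,-11)
E
```

```text
shift mm [-0.5 -0.5  1.7] turn 0.2 (or -179.8 ) rad 0.003 | yaw now -10.8 tilt [ 0.001  0.001 -1.   ] pos [0.6309 0.3312 0.0562] t 41.3 F [-0.6 -0.  -1.6] w 31.7 gf 29.9
```

Call:
arm_command --targets '[[[0,0,0.0015,0,0,0],[0,0,0,0,0,0],[0,0,0,0,0,0]]]'

```text
clock: 41.65
position: [0.6309, 0.3312, 0.0547]
ee_rot: [2.421, 2.002, 0.002]
force: [-0.8, -0.4, 5.9]
width: 0.35
gripper_force: 29.9
```

Call:
arm_command --targets '[[[0,0,0,0,0,0],[0,0,0,0,0,0],[0,0,0,0,0,0],[0,0,0,0,0,0],[0,0,-0.02,0,0,0],[0,0,-0.04,0,0,0],[0,0,-0.05,0,0,0],[0,0,-0.05,0,0,0],[0,0,-0.04,0,0,0]]]' --jaw 0.05

```text
clock: 42.78
position: [0.6308, 0.3306, 0.2578]
ee_rot: [2.421, 2.001, 0.004]
force: [0.2, 0.5, -0.1]
width: 0.546
gripper_force: 0.0
```

Call:
arm_command --targets '[[[-0.04,-0.04,-0.02,0,0,0],[-0.04,-0.04,-0.02,0,0,0],[-0.04,-0.04,-0.02,0,0,0],[-0.04,-0.04,0,0,0,0],[0,0,0,0,0,0],[0,0,0,0,0,0]]]'

```text
clock: 43.52
position: [0.4435, 0.2043, 0.3149]
ee_rot: [-2.42, -2.001, -0.004]
force: [0.2, 0.4, 0.2]
width: 0.545
gripper_force: 0.0
```

```bash
python3 - <<'E'
from m2 import *
im=grab("wrist"); comps(im)
im=grab("side"); comps(im,xr=(.3,.7))
cv2.imwrite("pics/end.png",cv2.resize(im["pixels"][110:345,170:420,::-1],None,fx=2.5,fy=2.5,interpolation=cv2.INTER_CUBIC))
E
```

```text
table z -0.0009
[395.  60.] 5668 ztop 0.068 ctr [629.2 328.8] size [59.8 33.3] ang 79.7 rgb [175. 134.  62.]
[356.  63.] 1502 ztop 0.024 ctr [573.  325.2] size [135.1  17.9] ang 78.5 rgb [161. 149. 129.]
[439. 189.] 3416 ztop 0.060 ctr [659.5 142.3] size [135.6  42.2] ang 86.3 rgb [153. 120.  92.]
[392. 214.] 78 ztop 0.021 ctr [601.4 110.3] size [ 9.8 22.8] ang 77.3 rgb [207. 158. 101.]
[250. 253.] 727 ztop 0.034 ctr [380.1  93.3] size [32.7 51.4] ang 76.3 rgb [195. 137.  84.]
[255. 298.] 385 ztop 0.034 ctr [375.4  18.5] size [24.7 59.3] ang 88.3 rgb [232. 162.  97.]
table z -0.0004
[232. 134.] 100 ztop 0.046 ctr [581.1 572.9] size [80.5 19.8] ang 27.0 rgb [207. 155.  81.]
[192. 146.] 419 ztop 0.113 ctr [394.4 524.2] size [39.8 60.1] ang 69.4 rgb [182. 132.  35.]
[224. 150.] 255 ztop 0.027 ctr [515.4 500.5] size [96.2 88.8] ang 71.1 rgb [193. 167. 106.]
[263. 145.] 62 ztop 0.015 ctr [665.5 469.9] size [36.9 45.2] ang 43.1 rgb [43. 40. 38.]
[285. 183.] 1731 ztop 0.059 ctr [652.8 195.1] size [ 60.4 334.2] ang 6.7 rgb [170. 126.  72.]
[234. 237.] 570 ztop 0.036 ctr [370.   53.5] size [ 60.7 102. ] ang 3.5 rgb [208. 142.  72.]
[335. 262.] 1825 ztop 0.068 ctr [ 589.3 -180.5] size [83.2 17.4] ang 81.1 rgb [214. 191. 121.]
[268. 266.] 481 ztop 0.024 ctr [416.9 -95.2] size [104.1  46.9] ang 11.9 rgb [208. 148.  79.]
[404. 305.] 102 ztop 0.025 ctr [ 684.3 -390.5] size [32.1 19.3] ang 3.5 rgb [51. 45. 37.]
```

View pics/end.png

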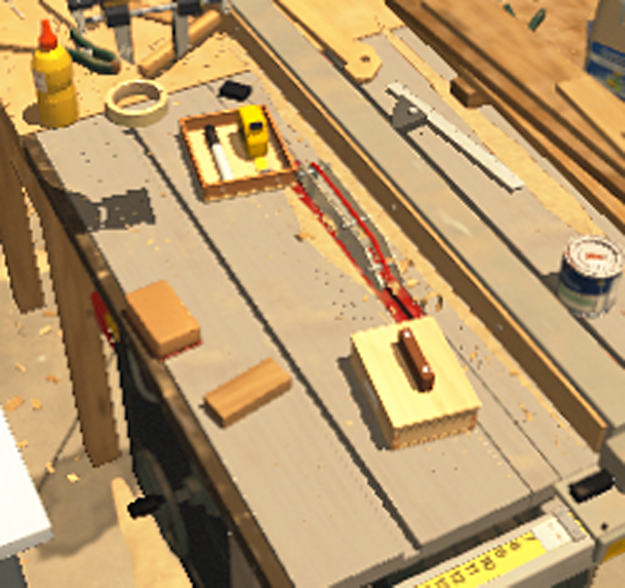

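The end crop shows the lid home on the box (415,385), the marker flat (215,150) and the tape measure upright (253,135) in the tray. The cork block, larger offcut and roll have not moved.

```bash
python3 -c "
from cell import arm
print(arm.sign_off())"
```

```text
the job is handed in; nothing more can be done
None
```

Both kits are made up and the job is handed in at about 44 s of the 138 s: both offcuts are in the lidded box, the marker and upright tape measure are in the tray, and the larger offcut, sanding block and tape roll were left where they were.

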